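# Put the baking things back in the pull-out

## Robot

A 6-joint arm with a two-finger parallel gripper is mounted at the origin on the work surface. World frame = base frame: x ahead of the robot, y to its left, z up, the work surface at z = 0. Lengths are in mm, angles in rad, forces in N, time in s.
With the tool pointing down it reaches from about 350 to 975 mm from the base axis. Payload 7.1 kg.
Tool frame: the origin (TCP) lies on the front face of the gripper's body, between the roots of the fingers; the fingertips stand 80 mm ahead of it and the grasp point (between the pads) lies 61 mm ahead of it (env.tips_ahead is the distance from the TCP to the fingertips, in mm); z points along the fingers, y is the direction in which the jaws open and shut (so a half turn about z gives the same grasp; the last joint's range is limited). The gripper opens to 88 mm and grips with 3 to 60 N. Pads are 20 mm wide; open, the fingers measure 115 mm over their backs; the gripper's body (75 mm by 178 mm) begins 61 mm behind the grasp point.
Start: joints at [-1.164, 0.423, 1.63, -0, 1.089, -0.019], TCP at [258.171, -569.169, 302.675] pointing down, gripper open.
Joint ranges: [-3, 3], [-0.9, 2.11], [0.09, 2.58], [-1.31, 4.45], [0.11, 2.69], [-2.54, 2.54]. Speed limits (rad/s): [2.39, 2.39, 3.01, 3.14, 3.14, 3.14].

## Interface

Orientations are given as a unit quaternion [x, y, z, w].
In Python, from station import env, set_gripper, viewer, workorder gives the robot as it stands. Calls block until the motion is done:
- env.reach(position, orientation): joint-space move of the TCP to a pose.
- env.move_l(position, rot=None, rate=150, f_stop=None): straight line of the TCP; rot=None keeps the orientation; rate is the mean speed in mm/s. With f_stop (N) it stops when the force on the tool has changed by that much, and returns True; else False.
- env.move_joints(angles): joint-space move.
- set_gripper(opening): finger opening in mm; the grip force is fixed at half the most; returns when the fingers have stopped.
- env.hold(seconds).
- env.ik(position, orientation): joint angles nearest the present ones, or None.
- env.read_state(): the state.
- viewer.camera(name): name is "scene" or "top" or "wrist"; returns the picture (400x640x3 uint8, blue, green, red); there is no depth.
- viewer.camera_params(name): a dict with "fx", "fy", "cx", "cy" (pixels), "pose" (4x4, takes a point from camera to world coordinates); the wrist camera has in their place "tool_from_camera" (4x4, takes a point from camera to tool coordinates, whose origin is the TCP and whose axes are the flange's). Camera axes: x right, y up, looking along -z (the intrinsics and any distortion apply to the point x, -y, -z); pixel columns grow to the right and rows downward; lengths in mm; the calibration is good to about 2 mm. A picture is of the moment at which its call begins: read the wrist's pose just before it. camera_params takes no time and is no camera call.
A pose or a line that the arm cannot do raises env.IKError and nothing moves.
- workorder.sign_off(): hands the job in, once; it reports no verdict.
The state is a dict: "time_s": time; "qpos": joint angles; "dq": joint speeds; "tau": joint torques, N m; "tool_pos": TCP position; "orientation": TCP orientation; "force": force on the tool from outside, world axes, zero at the start; "wrist_torque": the same for the moment, N m; "width": finger opening in mm.
Only numpy, scipy, OpenCV 4.12 (cv2) and the standard library are available. Lean on these libraries where they do the work, as an engineer would, in place of code of your own. Each camera call takes 0.05 s, during which the arm holds its last target.

## Task

Put the baking things away: pull the drawer fully out, lift each dough scraper up and off its hook and stand it, blade down, in the drawer slot of its own colour, and stand each spice jar upright in the bay of its cap's colour. Set things down rather than dropping them, leave everything else on the counter where it is, and only when all of them are in, push the drawer fully home.

Things in the scene. Friction and masses are not known exactly. Their poses are not given: they have to be found in the camera images.
- drawer (a joint): How far the drawer is pulled out of the dark wooden unit, in m: 0 = fully home, 0.145 = fully out. It slides level along the unit's own x axis, towards the robot; about 4 N moves it and it stays where it is left.
- unit: Fixed dark wooden housing of the drawer. Origin on the counter, under the centre of the drawer's front face when the drawer is home; x axis points into the unit, away from the robot, y to its left, z up. Side walls and roof (374 mm wide, top 139 mm above the counter) begin 70 mm behind the origin, so a drawer that is home stands 70 mm proud of them; fully out, all bays are open to above.
- drawer_front (a point): Middle of the drawer's front face at its lower edge, 8 mm above the counter (moves with the drawer; axes as the unit's). Drawer 332 mm wide (y), 190 mm long; brown wooden front 12 mm thick, its top 68 mm above the counter; inner floor 14 mm, side walls' and dividers' tops 50 mm above the counter.
- drawer_handle (a point): Centre of the drawer's steel bar handle (moves with the drawer; axes as the unit's): the bar runs along y, 140 mm long, 12 mm thick in x, 14 mm high, 45 mm in front of the front face (39 mm free gap behind it), its centre 45 mm above the counter. Two 12 mm brackets join it to the front, 62 mm either side of the centre. Can be pinched across x from straight above.
- jar_red: Loose amber glass spice jar with a red cap, about 0.16 kg, heavy in the base: straight upright cylinder 52 mm in diameter, 70 mm tall (the cap is the top 24 mm). Origin at the centre of its underside, z up. Stands on the counter at the start; may be absent.
- jar_yellow: Loose amber glass spice jar with a yellow cap, about 0.16 kg, heavy in the base: straight upright cylinder 52 mm in diameter, 70 mm tall (the cap is the top 24 mm). Origin at the centre of its underside, z up. Stands on the counter at the start; may be absent.
- jar_green: Loose amber glass spice jar with a green cap, about 0.16 kg, heavy in the base: straight upright cylinder 52 mm in diameter, 70 mm tall (the cap is the top 24 mm). Origin at the centre of its underside, z up. Stands on the counter at the start; may be absent.
- jar_blue: Loose amber glass spice jar with a blue cap, about 0.16 kg, heavy in the base: straight upright cylinder 52 mm in diameter, 70 mm tall (the cap is the top 24 mm). Origin at the centre of its underside, z up. Stands on the counter at the start; may be absent.
- bay_red (a point): Centre of the floor of the red jar's bay (moves with the drawer; axes as the unit's). The four bays lie side by side in the rear row of the drawer, from +y to -y red, yellow, green, blue, 78 mm apart; each is open-topped, 62 mm (x) by 62 mm (y), walls 36 mm above its floor; floor and label strips on the walls in front and behind are red.
- bay_yellow (a point): Centre of the floor of the yellow jar's bay (moves with the drawer; axes as the unit's). The four bays lie side by side in the rear row of the drawer, from +y to -y red, yellow, green, blue, 78 mm apart; each is open-topped, 62 mm (x) by 62 mm (y), walls 36 mm above its floor; floor and label strips on the walls in front and behind are yellow.
- bay_green (a point): Centre of the floor of the green jar's bay (moves with the drawer; axes as the unit's). The four bays lie side by side in the rear row of the drawer, from +y to -y red, yellow, green, blue, 78 mm apart; each is open-topped, 62 mm (x) by 62 mm (y), walls 36 mm above its floor; floor and label strips on the walls in front and behind are green.
- bay_blue (a point): Centre of the floor of the blue jar's bay (moves with the drawer; axes as the unit's). The four bays lie side by side in the rear row of the drawer, from +y to -y red, yellow, green, blue, 78 mm apart; each is open-topped, 62 mm (x) by 62 mm (y), walls 36 mm above its floor; floor and label strips on the walls in front and behind are blue.
- scraper_purple: Loose purple dough scraper, 0.1 kg, 120 mm tall: blade 90 (y) x 8 (x) x 62 mm, above it a loop handle 40 mm wide (y), 14 thick (x), its eye 22 mm wide, 62 to 94 mm above the origin; a solid bar closes the loop on top (94 to 120 mm). Origin: middle of the lower edge, z up. Hangs by the bar on a peg through the eye along x. Pinch the loop across y from above. May be absent.
- scraper_white: Loose white dough scraper, 0.1 kg, 120 mm tall: blade 90 (y) x 8 (x) x 62 mm, above it a loop handle 40 mm wide (y), 14 thick (x), its eye 22 mm wide, 62 to 94 mm above the origin; a solid bar closes the loop on top (94 to 120 mm). Origin: middle of the lower edge, z up. Hangs by the bar on a peg through the eye along x. Pinch the loop across y from above. May be absent.
- slot_purple (a point): Centre of the floor of the purple scraper's upright slot (moves with the drawer; axes as the unit's), in the front row of the drawer (+y half); slot 24 mm wide in x, 145 mm long in y, walls 36 mm above its floor; floor and a label strip on top of the drawer's front are purple. The blade stands in it lower edge down, either side forward.
- slot_white (a point): Centre of the floor of the white scraper's upright slot (moves with the drawer; axes as the unit's), in the front row of the drawer (-y half); slot 24 mm wide in x, 145 mm long in y, walls 36 mm above its floor; floor and a label strip on top of the drawer's front are white. The blade stands in it lower edge down, either side forward.
- stand: Fixed steel T-shaped hook stand. Origin on the counter under its post; x axis points away from the robot. Crossbar 190 mm along y, 16 mm thick, top 210 mm above the counter, with a 9 mm peg at y = +65 and -65 mm pointing to -x, 85 mm long, its end turned up 10 mm: raise a scraper 11 to 20 mm (best 15), then draw it 60 mm or more along the stand's -x to take it off. Foot 110 x 200 x 12 mm.
- mug: Blue mug, 80 mm across, 90 mm tall; bystander, to be left where it is. Origin at the centre of its underside.
- salt: Steel salt shaker, 48 mm across, 64 mm tall; bystander, to be left where it is. Origin at the centre of its underside.
- bowl: White bowl, 120 mm across, 50 mm tall; bystander, to be left where it is. Origin at the centre of its underside.
- soap: Green soap bottle with a white cap, 64 mm across, 190 mm tall; bystander, to be left where it is. Origin at the centre of its underside.
- spoon: Wooden spoon lying flat, 240 mm long; bystander, to be left where it is. Origin near its middle.
- tin: Plain steel food tin, 80 mm across, 110 mm tall; bystander, to be left where it is. Origin at the centre of its underside.
Not all that is in view belongs to the job. What is shaped like the jar_green but brown is not meant.

How it is judged:
By the outcome, as a careful person would: the job done as asked, in the order asked, and still so for the second after the job is handed in, with the robot touching nothing.
Of jar_red, jar_yellow, jar_green, jar_blue only 3 to 4 are there at a start; the rules pass over those that are not, and their reading is None.
Of scraper_purple, scraper_white only 1 to 2 are there at a start; the rules pass over those that are not, and their reading is None.
At some moment in a run one of jar_red, jar_yellow, jar_green, jar_blue may be knocked a few centimetres aside while the robot is not near it.
It also fails if it takes over 210 s, if anything falls off the work surface, if the arm or the gripper's body presses on something with over 40 N, if the wrist force passes 120 N, or if a joint passes its speed limit or range.

## Working session

There is one attempt and no reset: what is moved stays moved. The work goes in short steps, each a Python script; the robot and the scene stay as the last script left them, time stands still between calls to the robot, and variables do not carry over. Pictures are saved under pics/ and viewed, and the job is handed in when it is done.

```bash
ls; mkdir -p pics
python3 - <<'E'
from station import env, viewer
import cv2
for n in ("scene","top","wrist"):
    im=viewer.camera(n); cv2.imwrite(f"pics/{n}0.png",im)
    print(n,viewer.camera_params(n))
print(env.read_state())
E
```

```text
pics
scene {'fx': 436.2242387713979, 'fy': 436.2242387713979, 'cx': 326.05054316291586, 'cy': 203.28621831416075, 'pose': array([[ 3.23250387e-01, -8.04974552e-01,  4.97519002e-01,
         1.23386760e+03],
       [ 9.46300795e-01,  2.72245526e-01, -1.74347870e-01,
        -2.94955028e+02],
       [ 4.89827613e-03,  5.27160643e-01,  8.49751530e-01,
         1.26863865e+03],
       [ 0.00000000e+00,  0.00000000e+00,  0.00000000e+00,
         1.00000000e+00]])}
top {'fx': 422.4658624171397, 'fy': 422.4658624171397, 'cx': 320.5838891845042, 'cy': 196.55378482744928, 'pose': array([[-2.72948089e-03,  9.78423670e-01, -2.06590589e-01,
         2.30641529e+02],
       [-9.99993761e-01, -3.13385930e-03, -1.63017233e-03,
        -3.71369312e+01],
       [-2.24242503e-03,  2.06584850e-01,  9.78426119e-01,
         1.55230060e+03],
       [ 0.00000000e+00,  0.00000000e+00,  0.00000000e+00,
         1.00000000e+00]])}
wrist {'fx': 355.69921677975384, 'fy': 355.69921677975384, 'cx': 322.0340221889375, 'cy': 201.01985167010733, 'tool_from_camera': array([[-4.38826155e-04,  9.64287738e-01,  2.64856
[... 266 characters left out ...]
       1.00000000e+00]])}
{'time_s': 0.15, 'qpos': array([-1.16402514e+00,  4.23673369e-01,  1.63046496e+00, -9.07490842e-06,
        1.08862419e+00, -1.89938593e-02]), 'dq': array([-0.00125731, -0.00262683, -0.00388924, -0.00020399, -0.00047833,
       -0.00021679]), 'tau': array([-2.67537165e-03, -5.44987464e+01, -2.73919827e+01,  6.42538746e-02,
        2.04167148e-02, -6.22983657e-05]), 'tool_pos': array([ 258.03361397, -568.89412572,  302.09463522]), 'orientation': array([ 9.77425349e-01,  2.11280250e-01, -1.16645948e-04, -5.73196946e-04]), 'force': array([-0.01099686,  0.46177041, -0.15541543]), 'wrist_torque': array([-0.0233608 ,  0.01158365, -0.05110086]), 'width': 87.79265344943639}
```

View pics/scene0.png

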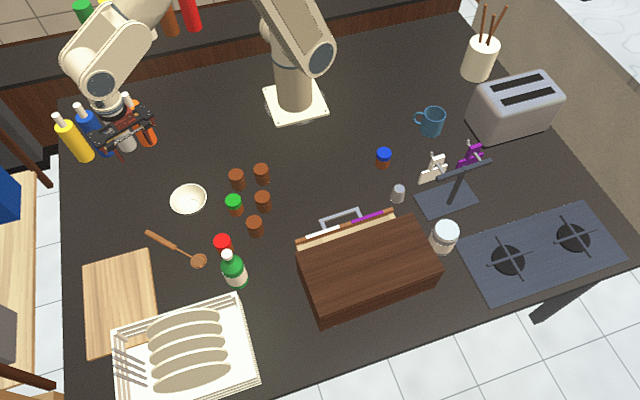

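View pics/top0.png

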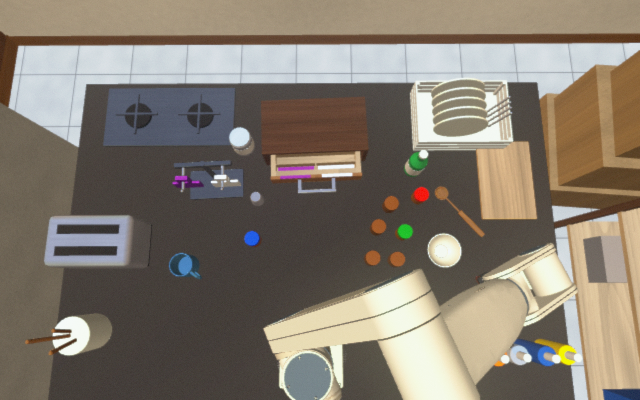

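View pics/wrist0.png

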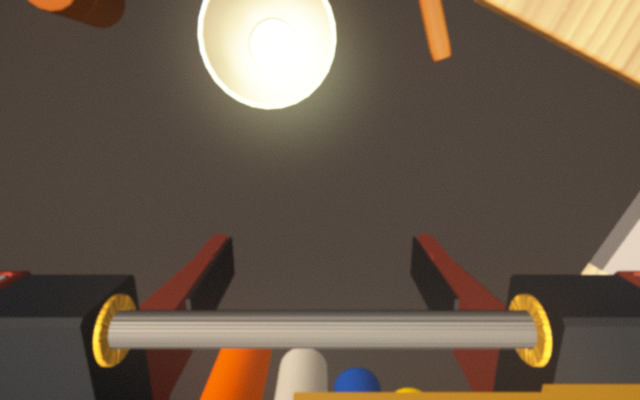

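```bash
cat > h.py <<'E'
from station import env, set_gripper, viewer, workorder
import cv2, numpy as np
from scipy.spatial.transform import Rotation as R
def campose(n, st=None):
    p=viewer.camera_params(n)
    if n!="wrist": return p,p["pose"]
    T=np.eye(4); T[:3,:3]=R.from_quat(st["orientation"]).as_matrix(); T[:3,3]=st["tool_pos"]
    return p,T@p["tool_from_camera"]
def px2w(n,u,v,z,st=None):
    p,T=campose(n,st)
    d=T[:3,:3]@np.array([(u-p["cx"])/p["fx"],-(v-p["cy"])/p["fy"],-1])
    o=T[:3,3]; return o+d*(z-o[2])/d[2]
def w2px(n,P,st=None):
    p,T=campose(n,st); c=np.linalg.inv(T)@np.append(P,1)
    return np.array([p["cx"]+p["fx"]*c[0]/-c[2], p["cy"]-p["fy"]*c[1]/-c[2]])
def crop(im,name,x0,y0,x1,y1,s):
    cv2.imwrite("pics/"+name,cv2.resize(im[y0:y1,x0:x1],None,fx=s,fy=s,interpolation=cv2.INTER_CUBIC))
def q(yaw): # tool down, jaws (tool y) ; yaw=0: tool x = world x, y=-y
    return (R.from_euler('z',yaw)*R.from_quat([1,0,0,0])).as_quat()
E
python3 - <<'E'
from h import *
im=cv2.imread("pics/top0.png")
crop(im,"t1.png",150,130,310,260,5)
crop(im,"t2.png",255,130,375,210,6)
crop(im,"t3.png",350,170,470,280,5)
E
```

```text
(no output)
```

View pics/t1.png

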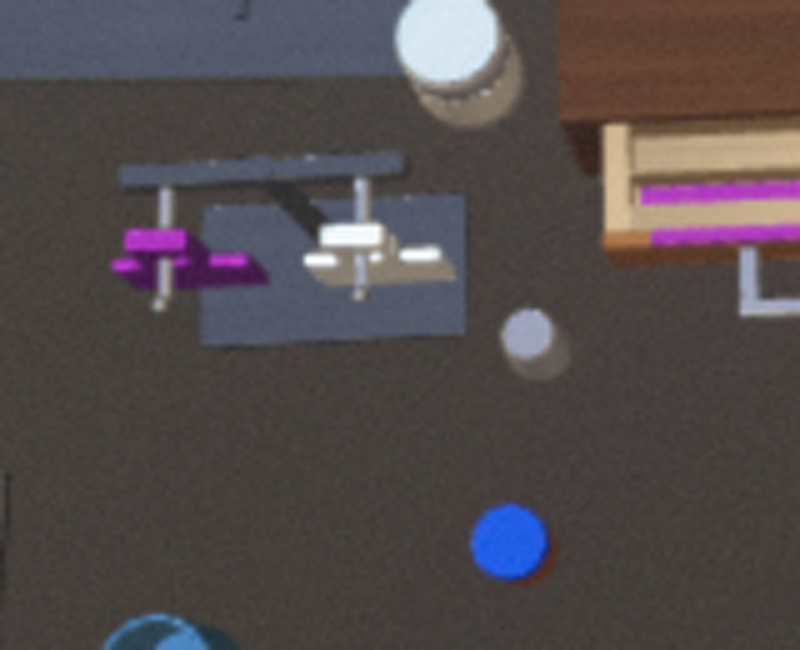

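View pics/t2.png

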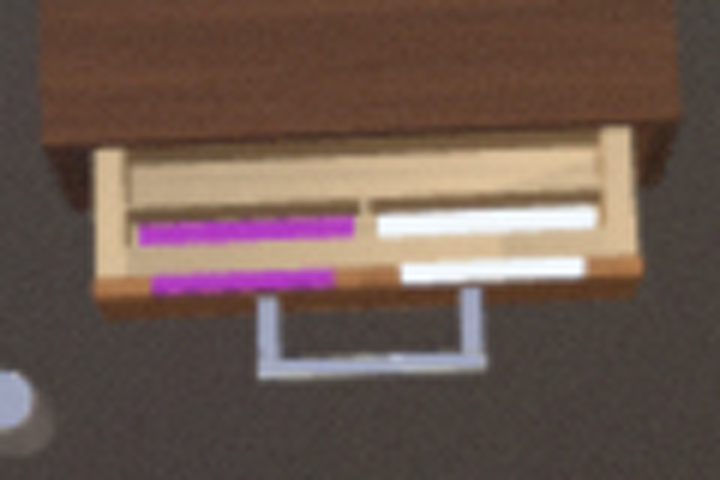

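View pics/t3.png

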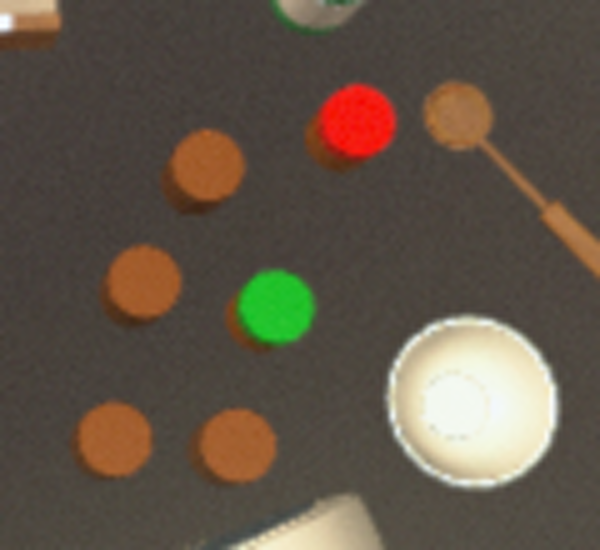

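Run:
```python
from h import *
np.set_printoptions(precision=1,suppress=True)
P=lambda n,u,v,z:print(n,px2w("top",u,v,z)) 
a=lambda x,y:(150+x/5,130+y/5)
b=lambda x,y:(255+x/6,130+y/6)
c=lambda x,y:(350+x/5,170+y/5)
P("blue",*a(509,541),70);P("red",*c(358,121),70);P("green",*c(277,307),70)
for k,xy in dict(b1=(207,166),b2=(144,284),b3=(115,440),b4=(237,447)).items():P(k,*c(*xy),70)
P("handleL",*b(258,368),52);P("handleR",*b(486,362),52)
P("frontTL",*b(93,288),68);P("frontTR",*b(642,268),68)
P("wallTopL",*b(95,150),50);P("wallTopR",*b(630,125),50)
P("unitTL",*b(43,143),139);P("unitTR",*b(680,118),139)
P("purp top",*a(155,233),232);P("white top",*a(352,228),232)
P("xbarL",*a(120,168),210);P("xbarR",*a(405,155),210)
P("xbarLf",*a(122,186),210);P("xbarRf",*a(404,172),210)
P("pegP tip",*a(160,303),216);P("pegW tip",*a(360,293),216)
P("salt",*a(527,333),64);P("footBL",*a(202,346),12);P("footBR",*a(466,332),12);P("mug",180,265,90)
im=cv2.imread("pics/scene0.png")
crop(im,"s1.png",400,90,520,240,5)
```

```text
blue [394.8 207.5  70. ]
red [ 551.1 -397.2   70. ]
green [ 417.2 -333.1   70. ]
b1 [ 518.5 -287.6   70. ]
b2 [ 433.8 -240.    70. ]
b3 [ 324.6 -216.4   70. ]
b4 [ 319.5 -301.    70. ]
handleL [567.1  47.5  52. ]
handleR [570.4 -90.8  52. ]
frontTL [613.4 146.7  68. ]
frontTR [ 624.8 -185.2   68. ]
wallTopL [706.1 149.6  50. ]
wallTopR [ 721.1 -181.7   50. ]
unitTL [682.3 169.  139. ]
unitTR [ 696.3 -202.4  139. ]
purp top [576.7 415.6 232. ]
white top [579.6 288.4 232. ]
xbarL [626.9 449.2 210. ]
xbarR [635.2 261.1 210. ]
xbarLf [614.6 447.  210. ]
xbarRf [623.5 261.3 210. ]
pegP tip [534.  414.7 216. ]
pegW tip [540.2 285.2 216. ]
salt [545.5 200.1  64. ]
footBL [547.4 450.3  12. ]
footBR [557.4 253.9  12. ]
mug [301.5 447.2  90. ]
```

View pics/s1.png

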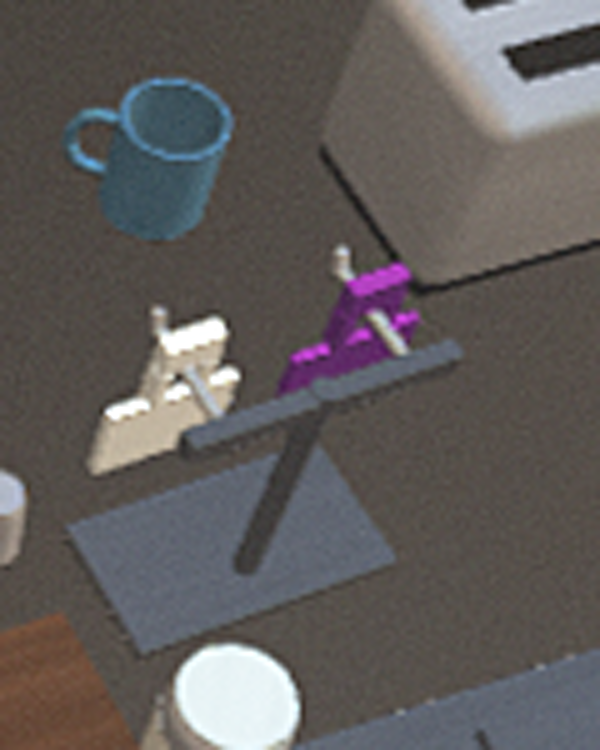

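Run:
```python
from h import *
np.set_printoptions(precision=1,suppress=True)
print("soap",px2w("top",424,154,190), px2w("top",415,166,100))
env.reach([571,-20,300],q(np.pi/2+.038)); set_gripper(44)
st=env.read_state(); im=viewer.camera("wrist"); cv2.imwrite("pics/w1.png",im); print(st["time_s"],st["tool_pos"],st["qpos"])
for n in ("handle c",): print(w2px("wrist",[571,-20,52],st))
```

```text
soap [ 663.5 -383.3  190. ] [ 647.6 -371.7  100. ]
3.2333 [571. -20. 300.] [-0.1  0.3  1.8  0.   1.  -0.1]
[321.8 182.5]
```

View pics/w1.png

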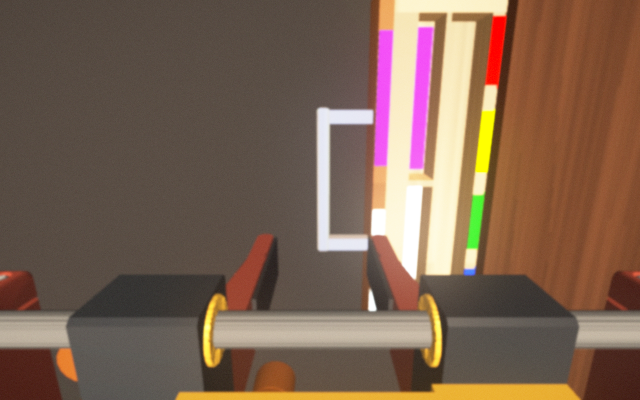

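Run:
```python
from h import *
np.set_printoptions(precision=2,suppress=True)
print(env.move_l([572,-20,107],f_stop=20))
set_gripper(5); st=env.read_state(); print(st["width"],st["force"],st["tool_pos"])
y=.038; d=-np.array([np.cos(y),np.sin(y),0])
p=st["tool_pos"]
print(env.move_l(p+d*150,rate=80,f_stop=18)); st=env.read_state(); print(st["tool_pos"],st["force"],np.linalg.norm(st["tool_pos"]-p))
```

```text
False
11.632060569779611 [-1.28  0.03  2.22] [571.99 -20.02 107.17]
True
[431.55 -25.58 107.14] [1.28 1.08 1.41] 140.55910852859412
```

Run:
```python
from h import *
np.set_printoptions(precision=2,suppress=True)
y=.038; d=-np.array([np.cos(y),np.sin(y),0])
p=env.read_state()["tool_pos"]
print(env.move_l(p+d*15,rate=15,f_stop=25)); st=env.read_state(); print(st["tool_pos"],st["force"],np.linalg.norm(st["tool_pos"]-p))
set_gripper(44); st=env.read_state();print(st["tool_pos"],st["force"])
env.move_l(st["tool_pos"]+[0,0,193]); 
env.reach([440,100,330],q(np.pi/2+.038))
im=viewer.camera("top"); cv2.imwrite("pics/top1.png",im); crop(im,"t4.png",250,140,380,240,6)
cv2.imwrite("pics/scene1.png",viewer.camera("scene"));print(env.read_state()["time_s"])
```

```text
True
[430.92 -25.57 107.14] [1.26 1.02 1.82] 0.6298227638887821
[431.1  -25.56 107.07] [ 0.04  0.35 -0.08]
10.2333
```

View pics/top1.png

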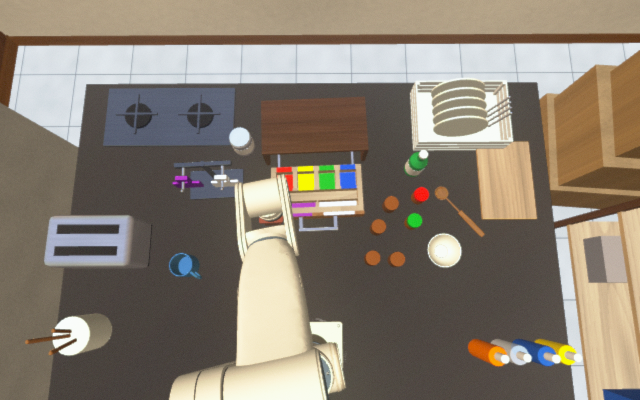

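View pics/t4.png

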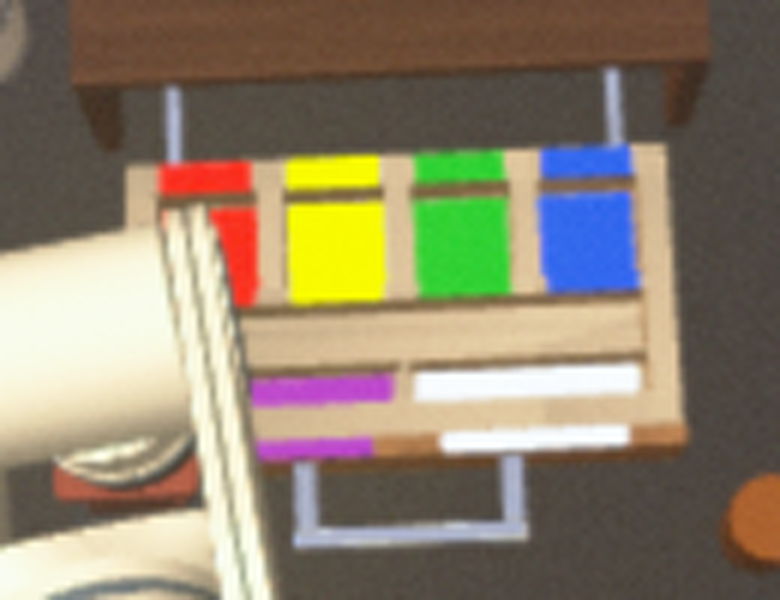

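View pics/scene1.png

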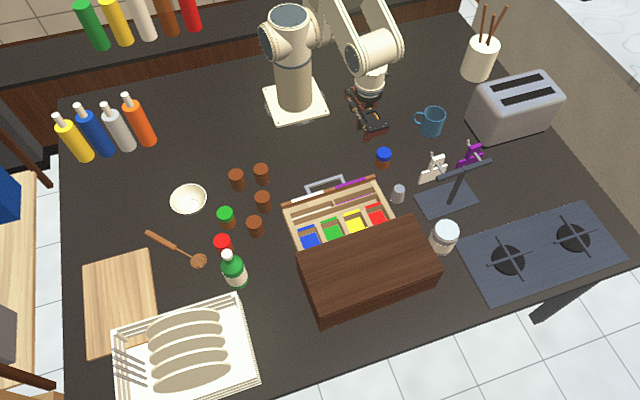

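Run:
```python
from h import *
np.set_printoptions(precision=1,suppress=True)
b=lambda x,y:(250+x/6,140+y/6)
P=lambda n,u,v,z:print(n,px2w("top",u,v,z)) 
P("handleL",*b(296,537),52);P("handleR",*b(527,530),52)
P("frontTR",*b(688,438),68);P("frontTR",*b(688,438),68)
P("backTL",*b(125,165),50);P("backTR",*b(667,145),50)
P("wslotFloor",*b(527,383),14)
for n,x in dict(yellow=(337,252),green=(463,246),blue=(589,242)).items(): P(n,*b(*x),14)
P("green jar",415.0,220,70)
print(env.read_state()["tool_pos"])
```

```text
handleL [427.4  41.6  52. ]
handleR [431.2 -95.9  52. ]
frontTR [ 483.7 -191.5   68. ]
frontTR [ 483.7 -191.5   68. ]
backTL [658.  148.6  50. ]
backTR [ 669.6 -184.9   50. ]
wslotFloor [527.7 -98.5  14. ]
yellow [611.4  19.3  14. ]
green [615.  -59.4  14. ]
blue [ 617.3 -138.2   14. ]
green jar [ 457.7 -368.9   70. ]
[439.6  99.3 329.2]
```

Run:
```python
from h import *
env.reach([545,-22,340],q(.038))
st=env.read_state(); im=viewer.camera("wrist"); cv2.imwrite("pics/w2.png",im)
np.save("w2.npy",st,allow_pickle=True); print(st["tool_pos"],st["time_s"])
```

```text
[544.59835682 -22.39292668 339.71426967] 11.425
```

View pics/w2.png

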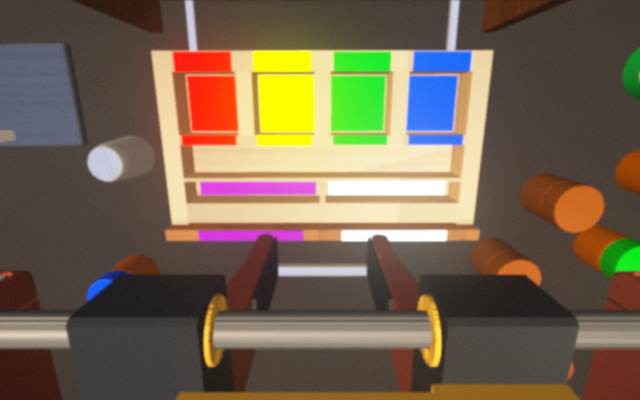

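Run:
```python
from h import *
im=cv2.imread("pics/w2.png"); crop(im,"w2a.png",150,40,320,250,3.5)if 0 else cv2.imwrite("pics/w2a.png",cv2.resize(im[45:130+115,150:500],None,fx=2.28,fy=2.9,interpolation=cv2.INTER_CUBIC))
```

```text
(no output)
```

View pics/w2a.png

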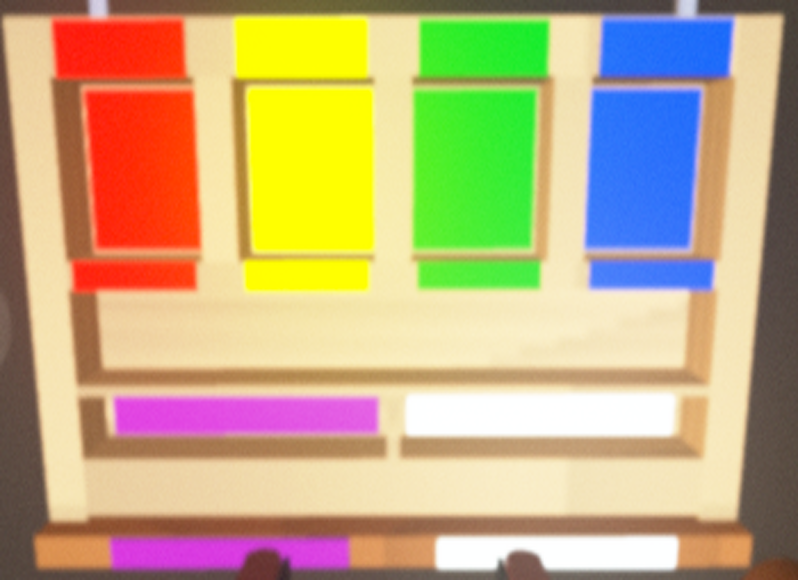

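Run:
```python
from h import *
np.set_printoptions(precision=1,suppress=True)
st=np.load("w2.npy",allow_pickle=True).item()
f=lambda x,y,z:px2w("wrist",150+x/2.28,45+y/2.9,z,st)
def box(n,l,r,t,b,z=50):
    print(n,f((l+r)/2,t,z),f((l+r)/2,b,z),"ctr",(f(l,t,z)+f(r,t,z)+f(l,b,z)+f(r,b,z))/4)
box("red",60,199,79,257);box("yel",238,374,79,257);box("green",413,545,79,257);box("blue",590,723,79,257)
box("redF",90,197,89,249,14);box("yelF",247,374,89,249,14);box("greenF",413,536,89,249,14);box("blueF",588,700,89,249,14)
box("slotP",81,387,394,458);box("slotW",402,707,394,458)
box("slotPF",114,379,397,435,14);box("slotWF",405,677,394,435,14)
print("drawer back",f(5,15,50),f(782,13,50),"front top outer",f(37,569,68),f(752,569,68))
```

```text
red [642.1  95.3  50. ] [582.2  98.1  50. ] ctr [612.2  96.7  50. ]
yel [645.  19.  50.] [585.3  18.4  50. ] ctr [615.1  18.7  50. ]
green [647.9 -55.9  50. ] [588.3 -59.8  50. ] ctr [618.1 -57.8  50. ]
blue [ 650.8 -132.7   50. ] [ 591.3 -140.1   50. ] ctr [ 621.  -136.4   50. ]
redF [641.2  99.9  14. ] [582.2 102.4  14. ] ctr [611.7 101.2  14. ]
yelF [644.3  20.5  14. ] [585.4  19.8  14. ] ctr [614.8  20.2  14. ]
greenF [647.2 -57.5  14. ] [588.4 -61.3  14. ] ctr [617.8 -59.4  14. ]
blueF [ 650.3 -138.1   14. ] [ 591.6 -145.2   14. ] ctr [ 621.  -141.7   14. ]
slotP [534.2  51.6  50. ] [509.7  51.9  50. ] ctr [522.   51.8  50. ]
slotW [539.9 -98.5  50. ] [ 515.5 -100.7   50. ] ctr [527.7 -99.6  50. ]
slotPF [525.2  52.   14. ] [509.3  52.2  14. ] ctr [517.3  52.1  14. ]
slotWF [532.2 -99.2  14. ] [ 515.1 -100.7   14. ] ctr [ 523.7 -100.    14. ]
drawer back [660.4 147.3  50. ] [ 673.6 -183.5   50. ] front top outer [469.  141.1  68. ] [ 481.6 -192.9   68. ]
```

Run:
```python
from h import *
np.set_printoptions(precision=1,suppress=True)
g=lambda x,y,z:print(px2w("top",250+x/6,140+y/6,z))
g(337,203,14);g(337,301,50);g(463,197,14);g(463,296,50);print('slot W');g(527,368,14);g(527,399,50); print("back");g(396,155,50)
```

```text
[643.   19.5  14. ]
[571.8  17.9  50. ]
[646.7 -59.6  14. ]
[574.7 -58.7  50. ]
slot W
[537.1 -98.6  14. ]
[510.9 -96.9  50. ]
back
[663.8 -18.   50. ]
```

```bash
cat >> h.py <<'E'
Y=.038
BAY=dict(red=(610.7,96.9),green=(616.7,-59),blue=(619.6,-137))
SLOT=dict(purple=(520.5,52),white=(526,-99))
def hover(x,y,z,yaw=Y,name="w"):
    env.reach([x,y,z],q(yaw)); env.hold(0.3)
    st=env.read_state(); im=viewer.camera("wrist"); cv2.imwrite("pics/"+name,im)
    print("t",st["time_s"],st["tool_pos"].round(1)); return im,st
def blob(im,st,lo,hi,z):
    m=cv2.inRange(cv2.cvtColor(im,cv2.COLOR_BGR2HSV),lo,hi)
    n,l,s,c=cv2.connectedComponentsWithStats(m)
    for i in np.argsort(-s[1:,4])[:2]+1: print("blob",s[i],c[i].round(1),px2w("wrist",*c[i],z,st).round(1))
E
python3 - <<'E'
from h import *
env.move_l([545,-22,345])
im,st=hover(395,207.5,250,name="w3.png"); set_gripper(72)
blob(im,st,(105,150,80),(125,255,255),70)
print(w2px("wrist",[395,207.5,70],st))
E
```

```text
t 13.1417 [395.6 207.1 250.2]
blob [ 287  163   68   69 3657] [320.8 197.1] [399.1 208.4  70. ]
[321.80411293 202.2729014 ]
```

View pics/w3.png

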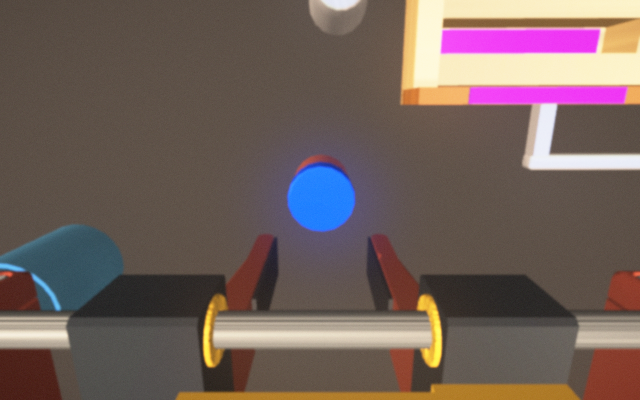

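```bash
cat >> h.py <<'E'
def grab_jar(x,y):
    st=env.read_state(); yaw=None
    print("touch",env.move_l([x,y,140],rate=150,f_stop=15), env.move_l([x,y,121],rate=60,f_stop=15))
    set_gripper(30); st=env.read_state(); print("w",st["width"],st["tool_pos"].round(1),st["force"].round(1))
    env.move_l([x,y,260]); st=env.read_state(); print("w",st["width"],st["force"].round(1),st["time_s"])
def place_jar(x,y,rot=True):
    env.move_l([x,y,265],rot=q(Y) if rot else None,rate=220); env.hold(.3)
    env.move_l([x,y,160],rate=120,f_stop=15)
    hit=env.move_l([x,y,132],rate=25,f_stop=5); st=env.read_state(); print("hit",hit,st["tool_pos"].round(1),st["force"].round(1))
    set_gripper(60); env.hold(.2); p=env.read_state()["tool_pos"]
    env.move_l(p+[0,0,40],rate=80); env.move_l([p[0],p[1],300]); print("t",env.read_state()["time_s"])
E
python3 - <<'E'
from h import *
grab_jar(397,207.8); place_jar(*BAY["blue"])
im,st=hover(555,-110,330,name="w4.png")
E
```

```text
touch False False
w 51.80648269863769 [397.1 207.9 121.2] [-0.3 -0.2  1.3]
w 51.71241376437331 [ 0.5  0.5 -2.5] 16.7083
hit True [ 619.5 -136.9  135.1] [-0.1  0.4  3.7]
t 23.1833
t 23.8833 [ 555.5 -110.3  329.2]
```

View pics/w4.png

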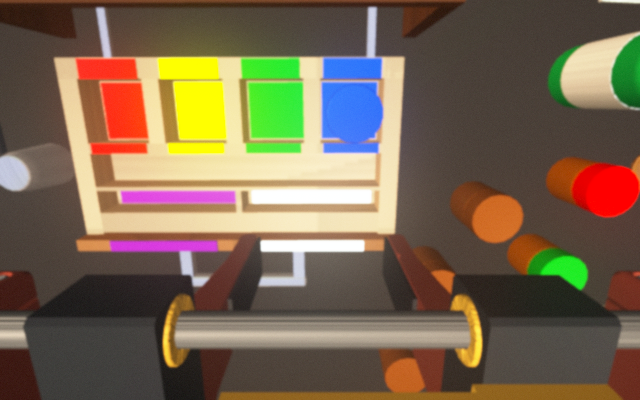

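The blue jar stands upright in its bay (cap at 354,114). Next is the green jar. It now sits at top px (415,220) after being knocked. The brown ones at top px (391,203), (379,227), (373,258) and (397,259) are decoys.

Run:
```python
from h import *
im,st=hover(459,-368,250,name="w5.png"); set_gripper(72)
blob(im,st,(50,120,60),(75,255,255),70)
```

```text
t 25.3417 [ 459.6 -367.3  250.3]
blob [ 290  166   69   69 3721] [324.  200.5] [ 460.5 -368.5   70. ]
```

View pics/w5.png

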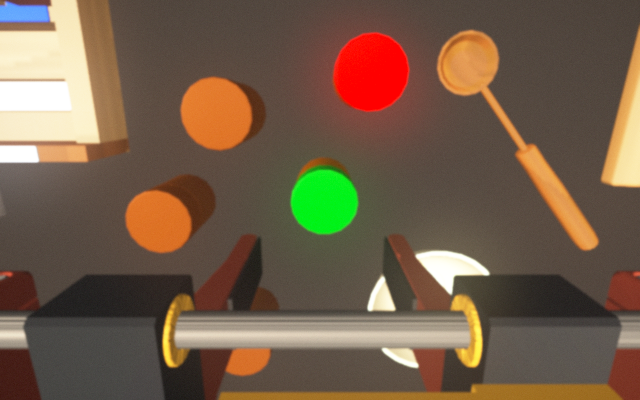

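Run:
```python
from h import *
print(px2w("top",444.4,250.4,50).round(1))
c=px2w("top",444.4,250.4,50)
f=np.array([459,-418,50]); print(np.linalg.norm(c-f))
```

```text
[ 351.8 -472.    50. ]
120.0456025467629
```

Run:
```python
from h import *
grab_jar(459.2,-368.6); place_jar(*BAY["green"])
im,st=hover(555,-110,330,name="w6.png")
im,st=hover(520,-397,260,name="w7.png"); set_gripper(72)
blob(im,st,(0,200,120),(6,255,255),70)
```

```text
touch False False
w 51.65813648303751 [ 459.3 -368.7  121.2] [-0.7 -0.9  0.5]
w 51.77395810400704 [-0.3 -0.3 -2.8] 28.7
hit True [616.7 -59.1 135.1] [0.3 0.2 4.5]
t 34.8833
t 35.6167 [ 555.4 -109.4  329.3]
t 37.1083 [ 520.6 -396.1  260.4]
blob [ 293  120   68   69 3629] [326.  154.5] [ 555.3 -397.7   70. ]
```

View pics/w6.png

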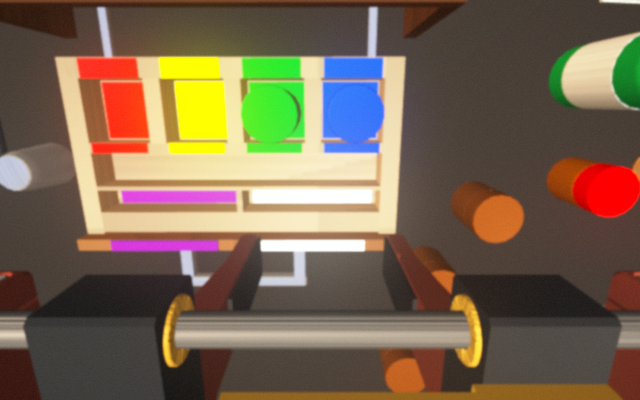

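View pics/w7.png

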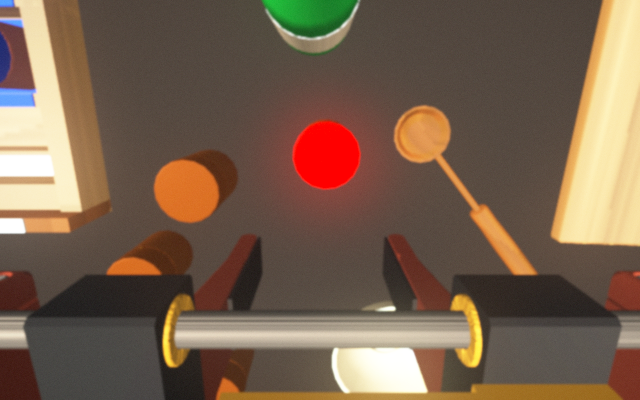

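Run:
```python
from h import *
env.reach([553.3,-397.7,260],q(Y+np.pi)); print(env.read_state()["qpos"].round(2))
grab_jar(553.3,-397.7); place_jar(*BAY["red"],rot=False)
set_gripper(60)
im,st=hover(545,-22,340,name="w8.png")
env.reach([420,-150,350],q(Y))
t=viewer.camera("top"); cv2.imwrite("pics/top2.png",t)
print(env.read_state()["time_s"])
```

```text
[-0.64  0.55  1.53 -0.    1.07 -2.25]
touch False False
w 51.59019685088033 [ 553.4 -397.8  121.3] [0.4 0.4 0.7]
w 51.3188151043705 [ 1.2  0.4 -1.7] 43.1583
hit True [610.7  96.8 135.2] [-0.1 -0.7  4.5]
t 50.0333
t 53.0417 [545. -22. 340.]
53.8917
```

View pics/w8.png

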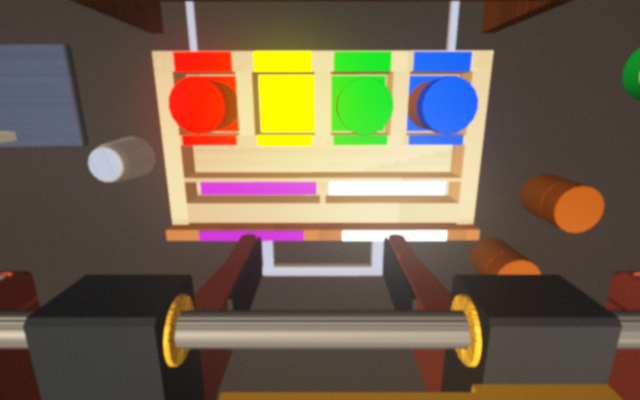

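View pics/top2.png

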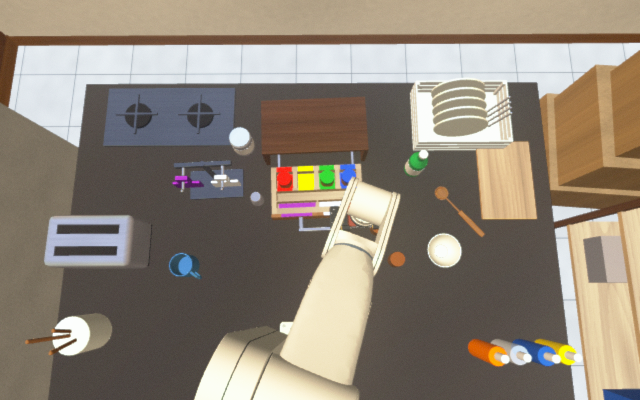

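Run:
```python
from h import *
im,st=hover(560,350,430,yaw=.045,name="w9.png"); set_gripper(64)
np.save("w9.npy",st,allow_pickle=True)
```

```text
t 56.0917 [560.2 349.4 430.1]
```

View pics/w9.png

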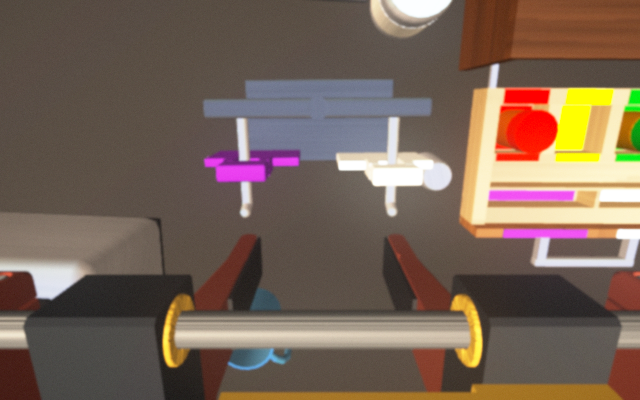

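Run:
```python
from h import *
im=cv2.imread("pics/w9.png"); crop(im,"w9a.png",195,90,440,225,3.2)
```

```text
(no output)
```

View pics/w9a.png

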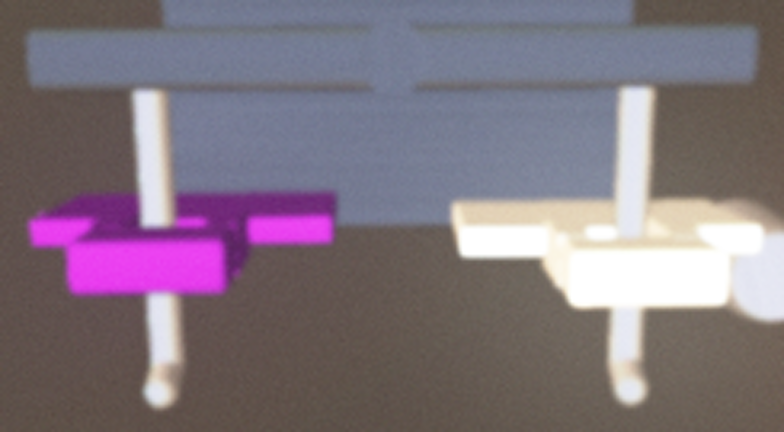

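Run:
```python
from h import *
np.set_printoptions(precision=1,suppress=True)
st=np.load("w9.npy",allow_pickle=True).item()
for n,a,b in (("p",(181,178),(240.9,173.4)),("w",(220.4,177),(397.5,176.6)),("xbarend R",(150+404/5,130+163/5),(195+755/3.2,90+54/3.2)),("xbar L",(150+121/5,130+177/5),(195+30/3.2,90+58/3.2)),("tipP",(150+160/5,130+303/5),(195+160/3.2,90+389/3.2)),("tipW",(150+360/5,130+293/5),(195+629/3.2,90+388/3.2))):
    best=min(np.arange(150,260,.5),key=lambda z:np.linalg.norm(px2w("top",*a,z)-px2w("wrist",*b,z,st)))
    print(n,best,px2w("top",*a,best),px2w("wrist",*b,best,st))
f=lambda x,y,z:px2w("wrist",195+x/3.2,90+y/3.2,z,st)
for z in (225,232): print(z,"p",f(69,267,z),f(226,267,z),"w",f(568,277,z),f(728,277,z), "edges",f(147,240,z),f(147,293,z))
```

```text
p 224.5 [574.  417.8 224.5] [574.3 417.  224.5]
w 226.5 [576.4 289.6 226.5] [577.6 288.5 226.5]
xbarend R 204.5 [631.3 262.7 204.5] [633.8 261.5 204.5]
xbar L 197.5 [624.4 452.6 197.5] [624.3 453.3 197.5]
tipP 207.0 [536.  417.8 207. ] [536.  417.8 207. ]
tipW 208.0 [542.1 287.1 208. ] [542.3 286.5 208. ]
225 p [573.5 436.9 225. ] [575.2 396.6 225. ] w [576.4 308.8 225. ] [578.2 267.6 225. ] edges [581.3 416.8 225. ] [567.5 417.  225. ]
232 p [574.9 434.8 232. ] [576.6 395.6 232. ] w [577.8 309.8 232. ] [579.5 269.7 232. ] edges [582.6 415.2 232. ] [569.1 415.4 232. ]
```

```bash
cat >> h.py <<'E'
def scraper(x,y,slot,zt=275.5,SY=.043):
    d=-np.array([np.cos(SY),np.sin(SY),0])
    env.move_l([x,y,350],rot=q(SY)); 
    print("t",env.move_l([x,y,zt],rate=80,f_stop=12))
    set_gripper(20); st=env.read_state(); print("w",st["width"],st["tool_pos"].round(1),st["force"].round(1))
    p=np.array([x,y,zt+15.]); env.move_l(p,rate=30); env.hold(.2)
    st=env.read_state(); print("lift",st["width"],st["force"].round(1),st["tool_pos"].round(1))
    print("draw",env.move_l(p+80*d,rate=60,f_stop=12)); st=env.read_state(); print(st["force"].round(1),st["tool_pos"].round(1),st["width"],st["time_s"])
def place_scraper(x,y):
    p=env.read_state()["tool_pos"]; env.move_l([p[0],p[1],340])
    env.move_l([x,y,340],rot=q(Y),rate=200); env.hold(.4)
    env.move_l([x,y,222],rate=120,f_stop=12)
    hit=env.move_l([x,y,170],rate=25,f_stop=4); st=env.read_state(); print("hit",hit,st["tool_pos"].round(1),st["force"].round(1))
E
python3 - <<'E'
from h import *
scraper(577,289.3,None)
st=env.read_state();im=viewer.camera("wrist");cv2.imwrite("pics/w10.png",im);cv2.imwrite("pics/s10.png",viewer.camera("scene"))
E
```

```text
t False
w 39.79654738459168 [577.1 289.4 275.8] [-0.2 -0.7  1.4]
lift 39.987498177314706 [-0.3 -0.1 -0.6] [576.9 289.2 290.3]
draw False
[ 0.9  0.4 -1.4] [497.4 285.9 290.5] 39.87174264142897 61.1917
```

View pics/w10.png

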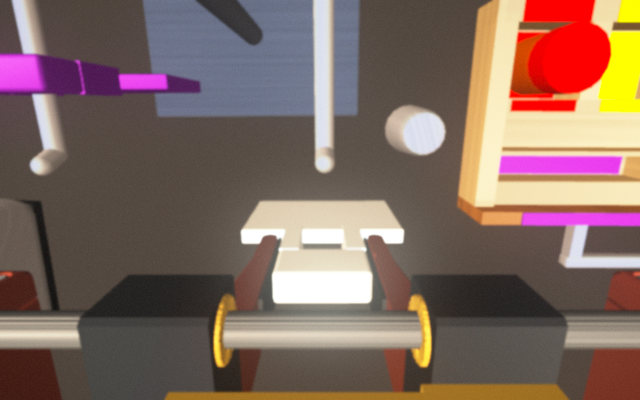

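View pics/s10.png

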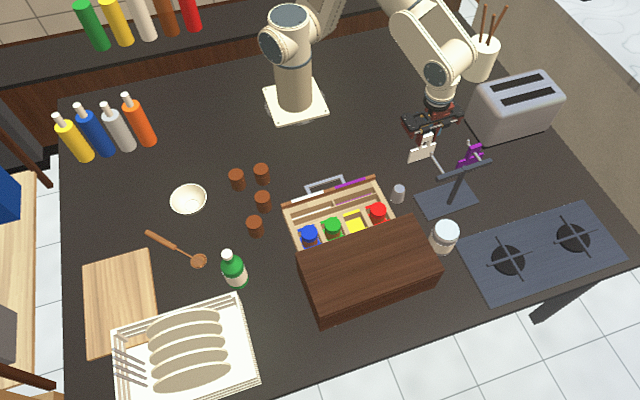

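Run:
```python
from h import *
st=env.read_state();p=st["tool_pos"]
for dx in (-7,7):print("top",w2px("wrist",p+[dx,0,-43],st))
for dx in (-4,4):print("blade",w2px("wrist",p+[dx,0,-101],st))
for dx in (-4,4):print("blade low",w2px("wrist",p+[dx,0,-163],st))
crop(cv2.imread("pics/w10.png"),"w10a.png",230,190,410,310,4)
```

```text
top [322.16999156 309.66905762]
top [323.69852526 277.8942674 ]
blade [322.274825   246.40897851]
blade [322.8954289  232.84632791]
blade low [322.14792033 213.15605674]
blade low [322.62188451 202.49934659]
```

View pics/w10a.png

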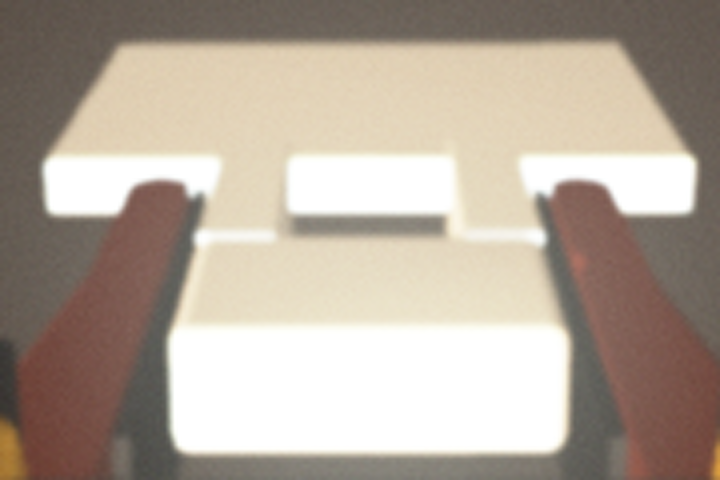

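Run:
```python
from h import *
x,y=SLOT["white"]; place_scraper(x-1.5,y)
cv2.imwrite("pics/s11.png",viewer.camera("scene")); im=viewer.camera("wrist"); cv2.imwrite("pics/w11.png",im)
```

```text
hit True [524.6 -99.  179.3] [-0.4  0.6  3.6]
```

View pics/w11.png

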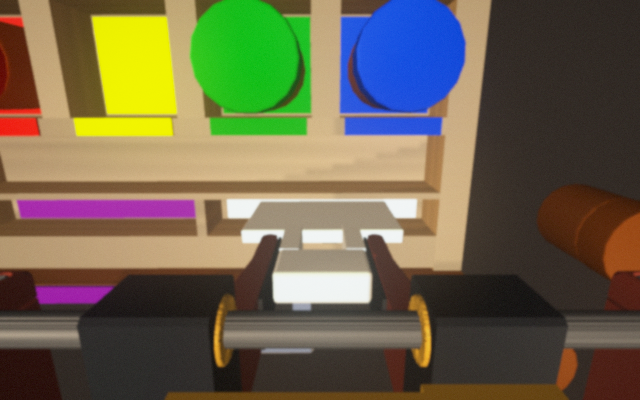

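```bash
cat >> h.py <<'E'
def release():
    set_gripper(60); env.hold(.2); p=env.read_state()["tool_pos"]
    env.move_l(p+[0,0,45],rate=60); env.move_l([p[0],p[1],340])
E
python3 - <<'E'
from h import *
release(); im=viewer.camera("wrist"); cv2.imwrite("pics/w12.png",im)
env.move_l([560,350,400],rot=q(.043),rate=220); set_gripper(64); 
scraper(574,415.5,None)
im=viewer.camera("wrist"); cv2.imwrite("pics/w13.png",im)
E
```

```text
t False
w 40.4521015585552 [574.1 415.6 275.8] [-0.4  1.1  1.3]
lift 40.125758456050484 [-0.6 -0.4 -2.2] [573.9 415.4 290.2]
draw False
[ 0.1  0.9 -1.2] [494.4 412.1 290.5] 40.1819816052913 76.7667
```

View pics/w12.png

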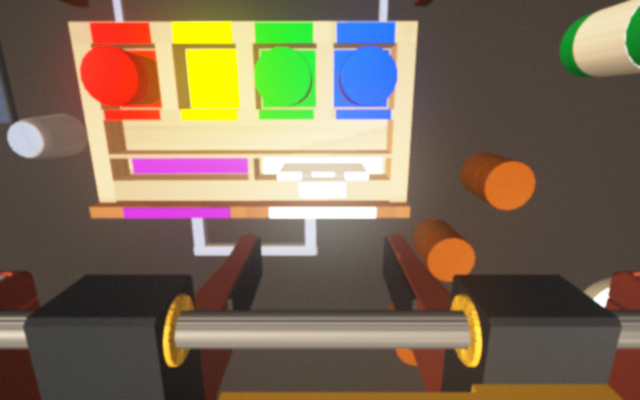

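View pics/w13.png

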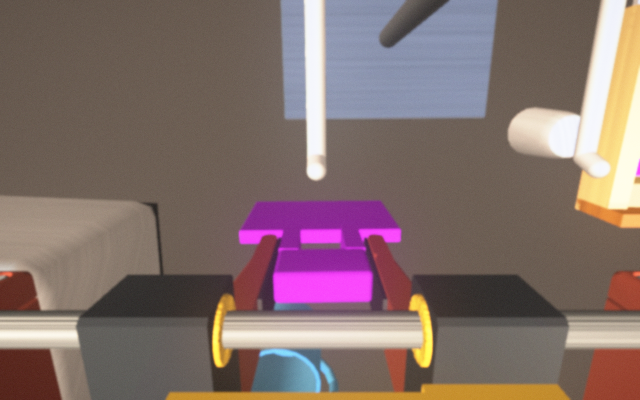

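White stands in its slot (322,178) and purple is held upright (322,280). I'll place purple next.

Run:
```python
from h import *
x,y=SLOT["purple"]; place_scraper(x-1.5,y); release()
im,st=hover(530,-22,370,name="w14.png")
env.reach([330,-200,350],q(Y)); im=viewer.camera("scene"); cv2.imwrite("pics/s14.png",im); crop(im,"s14a.png",260,140,460,290,4)
print(env.read_state()["time_s"])
```

```text
hit True [519.1  52.5 179.8] [-0.3  3.3  2.5]
t 85.5667 [529.7 -21.1 369.3]
86.7083
```

View pics/w14.png

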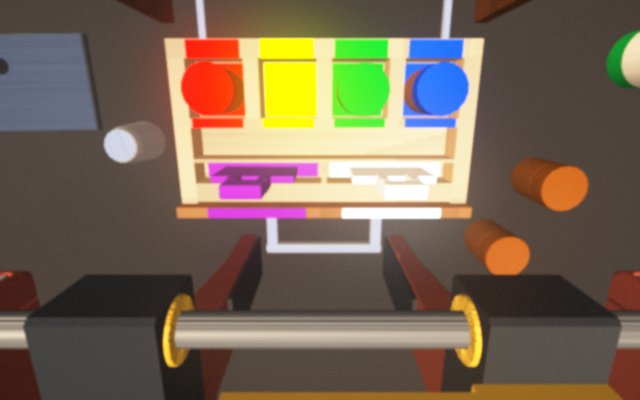

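View pics/s14a.png

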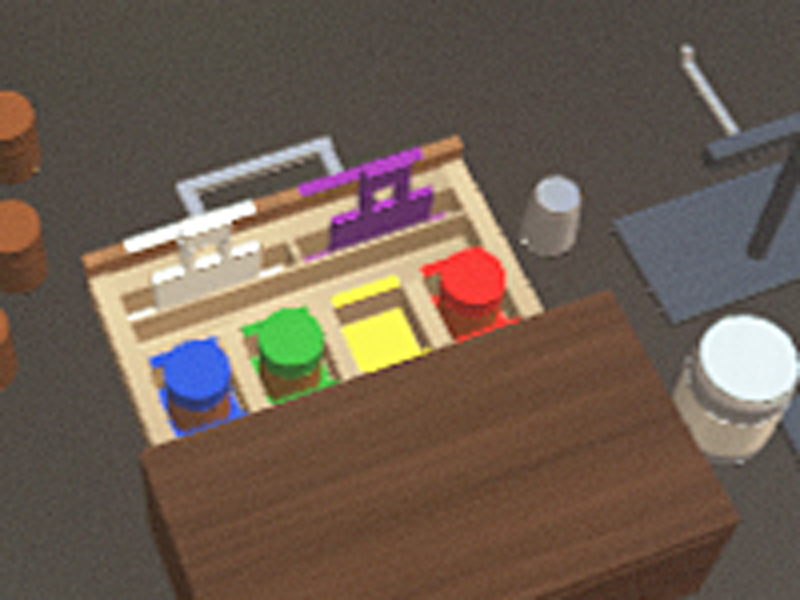

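Run:
```python
from h import *
set_gripper(0)
env.reach([392,-27,300],q(Y)); print(env.move_l([392,-27,112],f_stop=15))
d=np.array([np.cos(Y),np.sin(Y),0]); p=env.read_state()["tool_pos"]
print(env.move_l(p+d*150,rate=60,f_stop=20)); st=env.read_state(); print(st["tool_pos"].round(1),st["force"].round(1),st["time_s"])
p2=env.read_state()["tool_pos"]
print(env.move_l(p+d*185,rate=20,f_stop=22)); st=env.read_state(); print(st["tool_pos"].round(1),st["force"].round(1),st["time_s"])
```

```text
False
False
[542.2 -21.5 112.6] [-2.2 -0.1 -2.1] 92.5417
True
[559.4 -20.7 111.9] [0.1 0.2 0.4] 93.5833
```

Run:
```python
from h import *
p=env.read_state()["tool_pos"]
print(env.move_l(p+[1.5,.06,0],rate=8,f_stop=28),env.read_state()["tool_pos"].round(2))
env.move_l(p+[-30,-1.2,0],rate=60); env.move_l([p[0]-30,p[1]-1.2,320])
env.reach([571,-20,300],q(np.pi/2+.038)); env.hold(.3)
st=env.read_state(); cv2.imwrite("pics/w15.png",viewer.camera("wrist"))
env.reach([300,-350,320],q(Y)); im=viewer.camera("top"); cv2.imwrite("pics/top3.png",im); crop(im,"t15.png",150,90,310+70,220,3.4)
im=viewer.camera("scene"); cv2.imwrite("pics/s15.png",im)
print(env.read_state()["time_s"])
```

```text
False [560.1  -20.68 111.73]
99.775
```

View pics/w15.png

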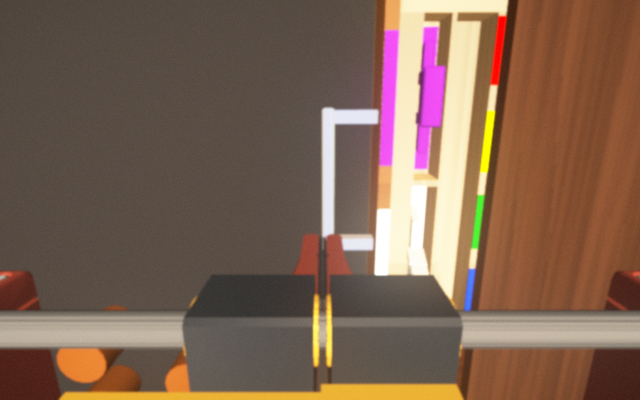

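View pics/t15.png

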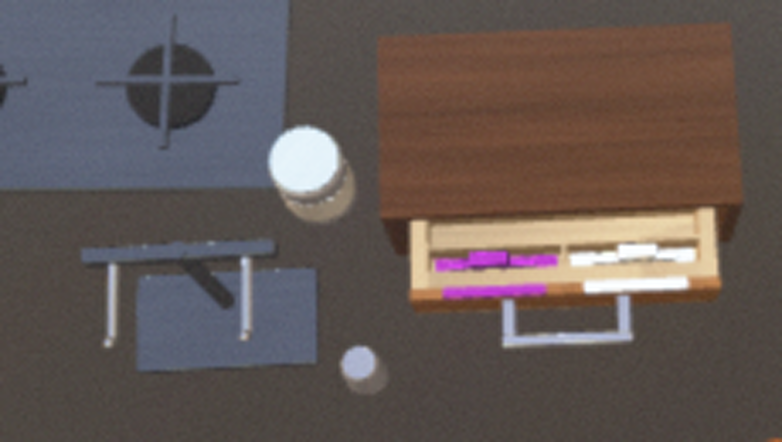

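View pics/s15.png

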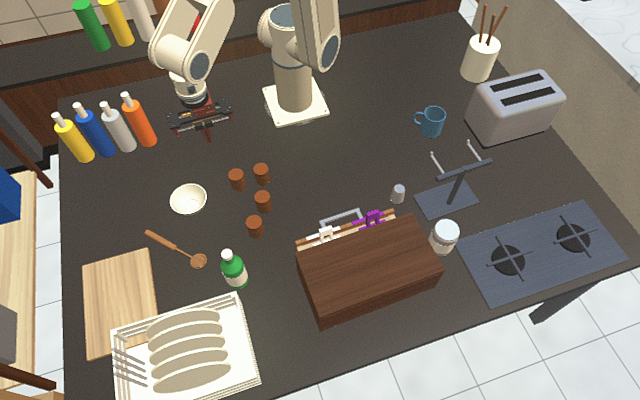

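Run:
```python
from h import *
env.hold(.3); workorder.sign_off(); env.hold(1.2); print(env.read_state()["time_s"])
```

```text
the job is handed in; nothing more can be done
the job is handed in; nothing more can be done
```

I put everything away and handed the job in at about 100 s of the 210 s allowed. No verdict was given.

- **Drawer out:** I pulled it until it hit its stop, about 141 mm. It had started about 4 mm open, so that makes the full 145 mm.
- **Jars:** The blue, green and red jars stand in their own bays. The green jar had been knocked aside early on, so I located it again before picking it up. I saw no yellow jar in any picture, so the yellow bay is empty. I left the brown look-alikes alone.
- **Scrapers:** The white and purple scrapers were each raised 15 mm, drawn off their pegs, and lowered until they touched the slot floor. Both stood upright after release.
- **Drawer home:** I pushed it back until it hit its stop. The handle ended about 3.5 mm further in than where it started.

The last pictures show the drawer closed, both scrapers upright in their slots and the pegs empty. The other things on the counter look to be where they were. No check failed, but the jars' final stance under the roof could not be seen once the drawer was closed; they were upright in the last picture before the push. The top and wrist cameras disagreed by about 3 mm on positions, so I used the average of the two.

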